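# Set the air gauge's valve against its master ring

### The arm

A 6-joint arm with a two-finger parallel gripper is mounted at the origin on a cart in front of the work surface, level with it; the furniture and walls round the work are solid. World frame = base frame: x ahead of the robot, y to its left, z up, the work surface at z = 0. Lengths are in m, angles in rad, forces in N, time in s.
With the tool pointing down it reaches from about 0.225 to 0.725 m from the base axis. Payload 3.1 kg.
Tool frame: the origin (TCP) lies at the very end of the fingers, on their centre line; the grasp point (between the pads) lies 19 mm behind it (bot.grip_depth is the distance from the TCP to the grasp point, in m); z points along the fingers, y is the line along which they close (so a half turn about z gives the same grasp; the last joint's range is limited). The gripper opens to 85 mm and grips with 20 to 120 N. Pads are 22 mm wide; open, the fingers measure 114 mm over their backs; the gripper's body (76 mm by 85 mm) begins 54 mm behind the grasp point. The pads swing forward as they close: fully open they stand 13 mm farther back than shut.
Start: joints at [1.077, 0.048, 0.099, 1.622, 0, 1.443], TCP at [0.188, 0.49, 0.231] pointing down, gripper open.
Joint ranges: [-2.91, 2.91], [-0.99, 1.94], [-1.21, 1.42], [-2.12, 2.29], [-1.49, 1.47], [-3.14, 3.14]. Speed limits (rad/s): [2.79, 2.79, 3.14, 3.14, 3.14, 3.14].

### API

Orientations are given as a unit quaternion [x, y, z, w].
In Python, from plant import bot gives the robot as it stands.
- The arm moves only by the shell command python3 -m crank 'ROWS' [FORCE]. ROWS is JSON, one flat list of numbers, 7 for each row, row after row: the shift along the world's x, y, z in cm, then the turn, a rotation vector about the world's x, y, z in degrees, then the finger opening in cm, from 0 to 8.54. In form: [tx, ty, tz, rx, ry, rz, jaw, tx, ty, tz, rx, ry, rz, jaw, ...]. A call has 1 to 20 rows; each row is the pose to reach, as a shift and turn from the pose commanded when the call began; what a row does not reach only later rows make up. A row lasts 1/8 s, in which the tool goes at most 62.5 mm and 10.7 degrees, less where a joint would pass 70% of its speed; a pose out of reach is approached as far as the arm can. A call with a gripper value outside its range is refused whole. The fingers move at their own pace and stop on an object; FORCE is the grip in N (left out, the last holds). Time passes only in rows, so rows that repeat a pose let the fingers close. It gives the time, the measured TCP pose, the force, the opening and the grip force at its end, in the units of the state.
- bot.sense(): the state, without advancing time (a new reading comes with each control period).
- bot.grab_frame(name): name is "scene" or "top" or "wrist"; returns (picture, depth): 480x640x3 uint8, red, green, blue; 480x640 float32, m along the optical axis (not along the pixel's ray), 0 where there is no reading.
- bot.get_calibration(name): a dict with "fx", "fy", "cx", "cy" (pixels), "world_from_camera" (4x4, takes a point from camera to world coordinates). Camera axes: x right, y up, looking along -z (the intrinsics and any distortion apply to the point x, -y, -z); pixel columns grow to the right and rows downward; lengths in m; the calibration is good to about 2 mm. A picture is of the moment at which its call begins: read the wrist's pose just before it. get_calibration takes no time and is no camera call; for the wrist camera it gives the pose at the moment of the call.
- bot.job_done(): hands the job in; it is judged then, once.
The state is a dict: "t": time; "q": joint angles; "dq": joint speeds; "effort": joint torques, N m; "position": TCP position; "tool_rot": TCP orientation; "ft_force": force on the tool from outside, world axes, zero at the start; "wrist_torque": the same for the moment, N m; "width": finger opening in m; "finger_force": force on a finger pad.
Only numpy, scipy, OpenCV 4.12 (cv2) and the standard library are available. Lean on these libraries where they do the work, as an engineer would, in place of code of your own. Each camera call takes 0.05 s, during which the arm holds its last target. There are 200 camera calls.

### The job

Set up the bench air gauge against its master: first put the plain steel ring gauge over the upright air spindle so that it sits flat on the collar, and let go of it. Then wind the valve's handwheel by its crank handle clockwise (seen from above) until it is fully closed on its stop, and back it off exactly two full turns from there. Finish still gripping the crank handle at that setting, so that I can nip up the lock nut; leave the other parts on the bench where they are.

Things in the scene. Friction and masses are not known exactly. Their poses are not given: they have to be found in the camera images.
- ring_gauge: the master: a loose plain steel ring, lying flat on the bench (right of the air gauge), 54 mm across, 18 mm high, nominal bore 25 mm (clear bore 23 mm), 0.13 to 0.27 kg; told from the tape roll, nut and bushing by its size and plain shape. Origin: centre of its underside, z up along its bore
- air_gauge: the bench air gauge, fixed: grey base 110 x 270 mm, 22 mm high, with the upright spindle on a dark pedestal at its right end, a valve with handwheel at its left end, and a dial (top 100 mm above the bench) between them. Origin: centre of its underside; x away from the user, y left, z up (spindle axis at y -90 mm, valve axis at y +80 mm, both x 0)
- spindle_collar (a point): on the spindle's axis at the top of the 42 mm collar, 84 mm above the bench, where the ring's underside rests. From here the steel spindle rises 36 mm: 20.5 mm in diameter for the first 20 mm, then tapered to 9 mm at its tip. Axes as air_gauge
- valve_axis (a point): on the vertical axis of the handwheel, fixed to the base, 118 mm above the bench, level with the top of the rim when the valve is closed. The wheel is 106 mm across; the crank handle's axis is 40 mm from the wheel's axis. Take care on the way: a tall microscope stands at the back left of the bench (x over 0.6 m, y over 0.1 m)
- handwheel (a joint): angle of the handwheel, rad: 0 = closed on its rigid stop, growing counter-clockwise seen from above (opening), 6.283 a turn, up to 25.1; starts 0.4 to 1.4 turns open. At 0 the crank handle stands on the air gauge's -x side of the valve axis. The stem is a screw: wheel and handle rise 3 mm a turn as it opens. Turning takes about 2 N at the handle; it stays where it is left
- crank_handle: the black upright crank handle on the wheel's rim, 17 mm in diameter and 50 mm long, which revolves freely on its pin, so it can be led round in a circle by a gripper that does not turn. Origin: on its axis, at its foot (120 mm above the bench when closed)
- crank_grip (a point): point on the crank handle's axis 36 mm above its foot, 14 mm below its top: the height at which to hold it (156 mm above the bench when closed)
- plug_gauge: a loose plug gauge with black hexagon grip, 104 mm long (along its y), 19 mm thick, lying beyond the ring; not to be disturbed. Origin: under its middle
- gauge_block_3: a loose steel gauge block, 35 x 35 mm, 20 mm high; not to be disturbed. Origin: centre of its underside
- eraser: a loose eraser in its sleeve, 21 x 50 mm, 12 mm high; not to be disturbed. Origin: centre of its underside
There are look-alikes about, which are no part of the job. Of the things like the ring_gauge, leave any that is blue, turquoise or yellow; of the rest the larger one is meant.

How it is judged:
By the outcome, as a careful person would: the job done as asked, in the order asked, and still so for the second after the job is handed in, while the arm keeps its last pose, push and grip.
It also fails if it takes over 70 s, if anything falls off the work surface, if the arm or the gripper's body presses on something with over 40 N, if the wrist force passes 120 N, or if a joint passes its speed limit or range.

## Working session

There is one attempt and no reset: what is moved stays moved. The work goes in short steps, Python scripts to look and compute and a shell command to move; the robot and the scene stay as the last step left them, time stands still between calls to the robot, and variables do not carry over. Pictures are saved under pics/ and viewed, at most 10 in all, crops included, and the job is handed in when it is done.

```bash
mkdir -p pics; ls
cat > h.py <<'E'
import numpy as np, cv2
from plant import bot
def ray(c,u,v):
    K=np.array([[c['fx'],0,c['cx']],[0,c['fy'],c['cy']],[0,0,1.]])
    d=np.array(c.get('dist',c.get('distortion',np.zeros(5))),float)
    p=cv2.undistortPoints(np.array([[[u,v]]],float),K,d)[0,0]
    T=np.array(c['world_from_camera'])
    return T[:3,3],T[:3,:3]@np.array([p[0],-p[1],-1.])
def plane(c,u,v,z):
    o,d=ray(c,u,v); return o+d*(z-o[2])/d[2]
def deproj(c,u,v,dep):
    o,d=ray(c,u,v); return o+d*dep
E
python3 - <<'E'
from h import *
for n in ("scene","top"):
    c=bot.get_calibration(n); p,d=bot.grab_frame(n)
    print(n,c)
    cv2.imwrite(f"pics/{n}0.png",p[:,:,::-1]); np.savez(f"pics/{n}0.npz",p=p,d=d)
print(bot.sense())
E
```

```text
pics
scene {'fx': 615.651980425152, 'fy': 615.651980425152, 'cx': 327.0133613744035, 'cy': 246.7148593410725, 'world_from_camera': array([[ 0.81607434,  0.43273112, -0.3831011 ,  0.05154216],
       [-0.57764902,  0.58942998, -0.56470693, -0.87551765],
       [-0.01855499,  0.68214081,  0.73098539,  1.00077218],
       [ 0.        ,  0.        ,  0.        ,  1.        ]])}
top {'fx': 551.7448123653987, 'fy': 551.7448123653987, 'cx': 316.79493961512094, 'cy': 226.83832678774812, 'world_from_camera': array([[-0.00848873,  0.99640568, -0.08428326,  0.40441982],
       [-0.99989829, -0.00749192,  0.01213615, -0.17402452],
       [ 0.01146108,  0.08437771,  0.99636793,  1.52301628],
       [ 0.        ,  0.        ,  0.        ,  1.        ]])}
{'t': 0.1, 'q': array([1.07719140e+00, 4.86895694e-02, 9.77613887e-02, 1.62198119e+00,
       2.87635962e-05, 1.44304236e+00]), 'dq': array([ 9.89587289e-05, -1.28923581e-03,  5.50314425e-03,  1.25171629e-03,
       -1.23962615e-04,  7.59798526e-04]), 'effort': array([ 2.48707853e-03, -3.39852118e+01,  3.20935392e+01,  1.58176047e-02,
       -1.40167058e-04, -1.89197053e-06]), 'position': array([0.18753896, 0.48978443, 0.23023095]), 'tool_rot': array([ 1.81906932e-01,  9.83315184e-01, -1.00154316e-03, -3.36677229e-04]), 'ft_force': array([-0.26522028,  0.4586199 , -0.5183768 ]), 'wrist_torque': array([-0.04836812, -0.01187211,  0.03046608]), 'finger_force': 0.0, 'width': 0.08542930339496523}
```

View pics/scene0.png

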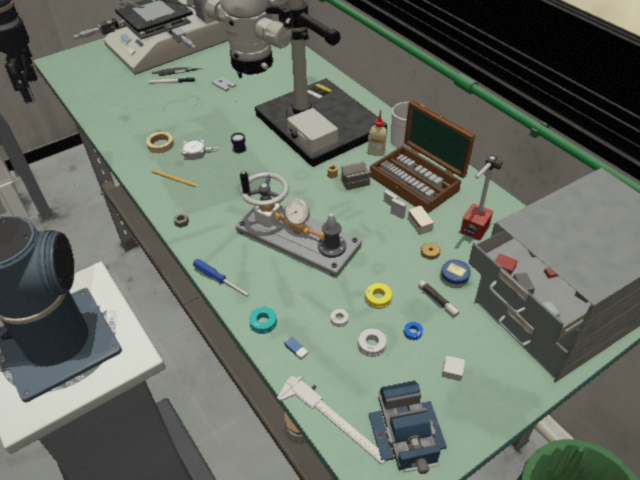

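View pics/top0.png

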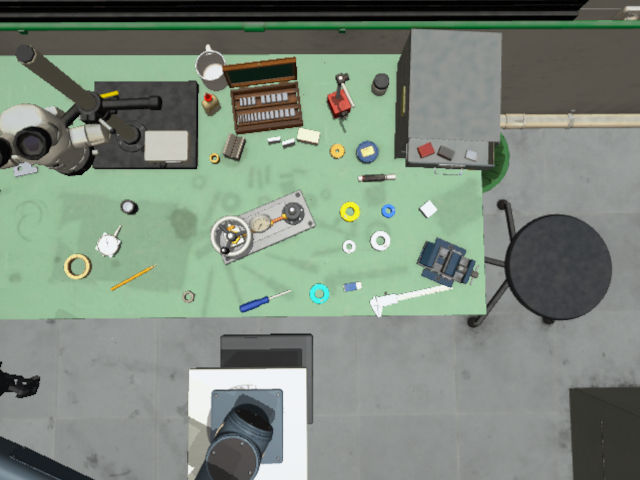

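The scene view shows the steel ring at (372,342), with a smaller look-alike at (339,317). The spindle is at (331,222), and the wheel at (264,190) has its black handle at (245,180). In the top view the ring is at (380,241), spindle (293,212), wheel (232,236) and handle about (225,251).

Run:
```python
from h import *
S=np.load('pics/scene0.npz');T=np.load('pics/top0.npz')
ct=bot.get_calibration('top');cs=bot.get_calibration('scene')
def blob(img,u,v,r=16):
    w=img[v-r:v+r,u-r:u+r].astype(int); m=((w.min(2)>150)&(np.ptp(w,axis=2)<30)).astype(np.uint8)
    n,l,s,c=cv2.connectedComponentsWithStats(m); i=1+np.argmax(s[1:,4])
    cn,_=cv2.findContours((l==i).astype(np.uint8),cv2.RETR_EXTERNAL,cv2.CHAIN_APPROX_NONE)
    (x,y),rr=cv2.minEnclosingCircle(cn[0]); return x+u-r,y+v-r,s[i],rr
b=blob(T['p'],380,241);print(b,plane(ct,b[0],b[1],.018))
b=blob(S['p'],372,342,22);print(b,plane(cs,b[0],b[1],.012))
for u,v,z in[(293,212,.084),(232,236,.12)]:print(plane(ct,u,v,z))
def tri(a,b):
    o1,d1=ray(cs,*a);o2,d2=ray(ct,*b);t=np.linalg.lstsq(np.c_[d1,-d2],o2-o1,rcond=None)[0]
    return o1+d1*t[0],o2+d2*t[1]
print(tri((331,217),(293,212)),tri((244,173),(225,251)))
# tall things by depth from the top
v,u=np.mgrid[185:275,200:325]
P=np.array([deproj(ct,x,y,T['d'][y,x]) for x,y in zip(u.ravel(),v.ravel())])
for nm,lo,hi in(("wheel",.105,.13),("handle",.15,.2)):
    m=(P[:,2]>lo)&(P[:,2]<hi);print(nm,m.sum(),P[m].mean(0),P[m].min(0),P[m].max(0))
m=(P[:,2]>.012)&(P[:,2]<.03);r=cv2.minAreaRect(P[m,:2].astype(np.float32)*1000);print(r)
cv2.imwrite('pics/crop1.png',np.hstack([cv2.resize(T['p'][180:275,200:320,::-1],(480,380),interpolation=2),cv2.resize(S['p'][150:270,225:365,::-1],(320,380),interpolation=2)]))
```

```text
(380.1698112487793, 240.30188655853271, array([  6,   6,  21,  20, 266], dtype=int32), 10.19384479522705) [ 0.49346426 -0.3654201   0.018     ]
(367.25324630737305, 332.66883087158203, array([  0,   0,  37,  32, 536], dtype=int32), 21.405094146728516) [ 0.50088669 -0.34415814  0.012     ]
[ 0.56566449 -0.12948401  0.084     ]
[0.50133325 0.0248169  0.12      ]
(array([ 0.5666537 , -0.1336759 ,  0.12203701]), array([ 0.5614571 , -0.13064621,  0.1215485 ])) (array([0.46473182, 0.03152046, 0.17813783]), array([0.46087096, 0.03339437, 0.1782648 ]))
wheel 815 [0.51128315 0.01639239 0.11865168] [ 0.45288065 -0.13549391  0.10504144] [0.57890982 0.08209992 0.12871064]
handle 50 [0.46460995 0.03854637 0.16930755] [0.45636007 0.03113689 0.15089429] [0.47382192 0.0466491  0.17766419]
((498.2249450683594, -68.99272155761719), (198.7086639404297, 287.249755859375), 22.64942741394043)
```

View pics/crop1.png

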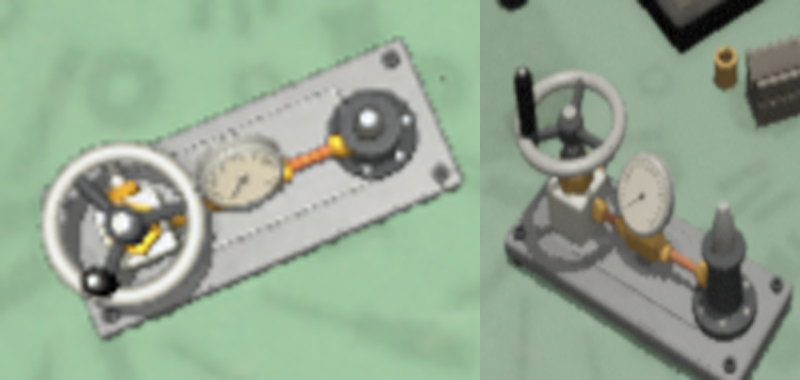

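Everything agrees: spindle to valve is about 0.168 m, yaw about 22.6°, and the valve is about 0.89 turn open. I'll move above the ring, with the jaws closing along the gauge's x.

```bash
python3 -m crank '[5,-15,3,0,0,-10,8.5, 9,-26,3,0,0,-20,8.5, 13,-37,3,0,0,-30,8.5, 18,-49,3,0,0,-40,8.5, 22,-60,3,0,0,-46,8.5, 30.5,-85.5,2,0,0,-46,8.5, 30.5,-85.5,2,0,0,-46,8.5, 30.5,-85.5,2,0,0,-46,8.5, 30.5,-85.5,2,0,0,-46,8.5, 30.5,-85.5,2,0,0,-46,8.5, 30.5,-85.5,2,0,0,-46,8.5, 30.5,-85.5,2,0,0,-46,8.5, 30.5,-85.5,2,0,0,-46,8.5, 30.5,-85.5,2,0,0,-46,8.5, 30.5,-85.5,2,0,0,-46,8.5, 30.5,-85.5,2,0,0,-46,8.5, 30.5,-85.5,2,0,0,-46,8.5, 30.5,-85.5,2,0,0,-46,8.5, 30.5,-85.5,2,0,0,-46,8.5, 30.5,-85.5,2,0,0,-46,8.5]'
python3 - <<'E'
from h import *
c=bot.get_calibration('wrist');p,d=bot.grab_frame('wrist');print(c,bot.sense()['q'])
cv2.imwrite('pics/w1.png',p[:,:,::-1]);np.savez('pics/w1.npz',p=p,d=d,T=c['world_from_camera'])
E
```

```text
t: 2.6
position: [0.4929, -0.3641, 0.2519]
tool_rot: [0.551, 0.834, -0.0, 0.0]
ft_force: [-0.7, -0.6, -0.3]
width: 0.085
finger_force: 0.0
{'fx': 362.0814602463429, 'fy': 362.0814602463429, 'cx': 319.7081598675308, 'cy': 244.5166163445406, 'world_from_camera': array([[ 9.19885170e-01, -3.75222398e-01, -1.14102698e-01,
         4.64211151e-01],
       [ 3.92186724e-01,  8.80772654e-01,  2.65384824e-01,
        -2.97701565e-01],
       [ 9.20205918e-04, -2.88873127e-01,  9.57366946e-01,
         3.95160827e-01],
       [ 0.00000000e+00,  0.00000000e+00,  0.00000000e+00,
         1.00000000e+00]])} [-7.45880513e-01  2.91700396e-01  4.15802914e-01  1.69427819e+00
  1.18976210e-05  4.22152794e-01]
```

View pics/w1.png

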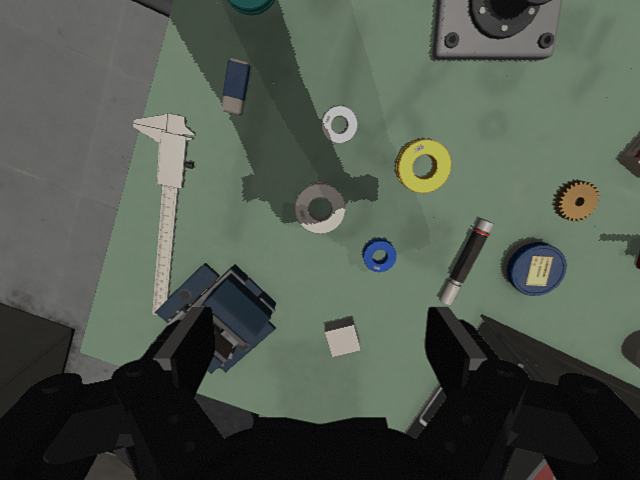

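The wrist view shows the ring at about (320,208), half in shadow, with clear space around both fingers. I'll fix its centre from the outline and bore.

```bash
cat >> h.py <<'E'
def ringfit(p,u,v,r,sat=45):
    w=p[v-r:v+r,u-r:u+r]; s=cv2.cvtColor(w,cv2.COLOR_RGB2HSV)[:,:,1]
    m=(s<sat).astype(np.uint8); n,l,st,_=cv2.connectedComponentsWithStats(m); i=1+np.argmax(st[1:,4])
    cn,h=cv2.findContours((l==i).astype(np.uint8),cv2.RETR_CCOMP,cv2.CHAIN_APPROX_NONE)
    return [(np.array(e[0])+[u-r,v-r],e[1]) for e in (cv2.fitEllipse(k) for k in sorted(cn,key=len)[::-1][:2])]
E
python3 - <<'E'
from h import *
S=np.load('pics/w1.npz');c=bot.get_calibration('wrist');c['world_from_camera']=S['T']
for sat in (35,45,55):
  for e in ringfit(S['p'],320,208,36,sat):print(sat,e,plane(c,*e[0],.018),plane(c,*e[0],.014))
print(deproj(c,300,208,S['d'][208,300]),bot.sense()['position'])
print(cv2.cvtColor(S['p'][208:209,280:360:4],cv2.COLOR_RGB2HSV)[0])
E
```

```text
35 (array([319.75185394, 207.48427963]), (50.74968338012695, 51.743648529052734)) [ 0.49319336 -0.36467763  0.018     ] [ 0.49350073 -0.36538794  0.014     ]
35 (array([319.78235626, 207.0074501 ]), (20.224637985229492, 22.779823303222656)) [ 0.49302303 -0.3641961   0.018     ] [ 0.4933286  -0.36490132  0.014     ]
45 (array([319.46878433, 207.5244751 ]), (83.27069091796875, 84.37342834472656)) [ 0.49293536 -0.3648343   0.018     ] [ 0.49324    -0.36554628  0.014     ]
45 (array([342.78917694, 185.37042046]), (2.7695014476776123, 6.481092929840088)) [ 0.50605697 -0.33393846  0.018     ] [ 0.50650077 -0.33432278  0.014     ]
55 (array([319.5, 207.5]), (84.01606750488281, 84.01606750488281)) [ 0.49295541 -0.3647973   0.018     ] [ 0.49326026 -0.36550889  0.014     ]
[ 0.47422073 -0.37333499  0.01812859] [ 0.49282556 -0.36424825  0.25179789]
[[ 57  37  75]
 [ 57  44  64]
 [ 57  42  66]
 [ 57  42  66]
 [ 16  29  98]
 [ 18  26  99]
 [ 16  29  97]
 [  9  29  61]
 [ 57  39  59]
 [ 56  34  60]
 [ 60  40  63]
 [ 57  39  65]
 [ 57  43  65]
 [ 17  27  66]
 [ 17  25  93]
 [ 20  21 107]
 [ 15  25 102]
 [ 57  40 116]
 [ 56  38 114]
 [ 54  42 115]]
```

```bash
python3 -m crank '[0,0,-6,0,0,0,8.5, 0,0,-12,0,0,0,8.5, 0,0,-17,0,0,0,8.0, 0,0,-21,0,0,0,7.5, 0,0,-23.5,0,0,0,7.5, 0,0,-24.7,0,0,0,7.5, 0,0,-24.7,0,0,0,7.5, 0,0,-24.7,0,0,0,4.5, 0,0,-24.7,0,0,0,4.5, 0,0,-24.7,0,0,0,4.5, 0,0,-24.7,0,0,0,4.5, 0,0,-24.7,0,0,0,4.5, 0,0,-24.7,0,0,0,4.5]' 50
```

```text
t: 4.28
position: [0.4943, -0.3661, 0.007]
tool_rot: [0.552, 0.834, -0.0, 0.002]
ft_force: [-0.3, 0.3, 6.5]
width: 0.0504
finger_force: 52.5
```

```bash
python3 -m crank '[0,0,2,0,0,0,4.5, 0,0,5,0,0,0,4.5, 0,0,10,0,0,0,4.5, 0,0,15,0,0,0,4.5, 3,5,18,0,0,0,4.5, 6,10,20,0,0,0,4.5, 9,14,20,0,0,0,4.5, 10,16,20,0,0,0,4.5, 10,16,20,0,0,0,4.5, 10,16,20,0,0,0,4.5, 10,16,20,0,0,0,4.5]'
python3 - <<'E'
from h import *
c=bot.get_calibration('wrist');p,d=bot.grab_frame('wrist');print(c['world_from_camera'][:3,3],bot.sense()['position'])
cv2.imwrite('pics/w2.png',p[:,:,::-1]);np.savez('pics/w2.npz',p=p,d=d,T=c['world_from_camera'])
E
```

```text
t: 5.65
position: [0.5919, -0.2062, 0.2041]
tool_rot: [0.553, 0.833, -0.0, -0.0]
ft_force: [0.7, -0.1, -1.1]
width: 0.0507
finger_force: 52.6
[ 0.56367194 -0.13973016  0.34740219] [ 0.5920085  -0.20609512  0.20414819]
```

View pics/w2.png

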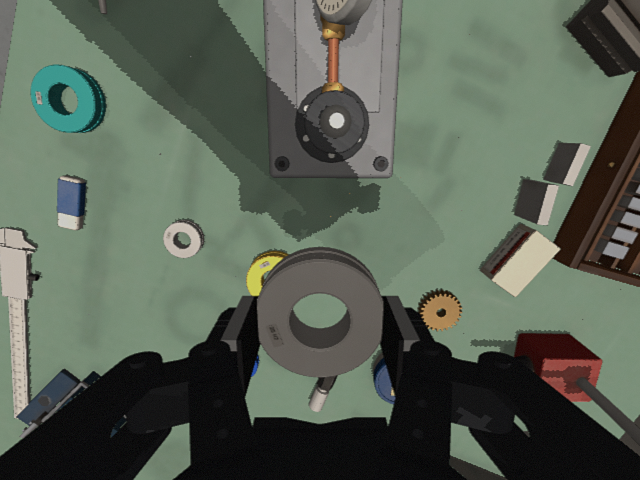

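The ring hangs level in the jaws at about (320,312), with its bore at (320,314), and the spindle tip is a bright disc at (336,121). Next I'll measure both from this one view.

Run:
```python
from h import *
S=np.load('pics/w2.npz');c=bot.get_calibration('wrist');c['world_from_camera']=S['T'];p=S['p'];d=S['d']
# ring top face from depth
v,u=np.mgrid[240:385:2,255:388:2];u,v=u.ravel(),v.ravel()
P=np.array([deproj(c,x,y,d[y,x]) for x,y in zip(u,v)])
zz=P[:,2];print(np.histogram(zz,bins=np.arange(.17,.25,.005)))
m=(zz>.20)&(zz<.23)&(u>262)&(u<380);Q=P[m];A=np.c_[Q[:,:2]-Q[:,:2].mean(0),np.ones(len(Q))]
print('plane',np.linalg.lstsq(A,Q[:,2],rcond=None)[0],len(Q))
zt=np.median(Q[:,2])
# bore: light green area inside
hsv=cv2.cvtColor(p,cv2.COLOR_RGB2HSV);w=hsv[275:355,280:360]
b=((w[:,:,1]>30)&(w[:,:,2]>110)).astype(np.uint8);n,l,st,_=cv2.connectedComponentsWithStats(b);i=1+np.argmax(st[1:,4])
cn,_=cv2.findContours((l==i).astype(np.uint8),cv2.RETR_EXTERNAL,cv2.CHAIN_APPROX_NONE);e=cv2.fitEllipse(max(cn,key=len));print('bore',e,st[i])
# ring mask by depth (top face) -> outline
D=((np.abs(np.array([deproj(c,x,y,d[y,x])[2] for y in range(235,390) for x in range(250,392)])-zt)<.004).reshape(155,142)).astype(np.uint8)
cn,_=cv2.findContours(D,cv2.RETR_EXTERNAL,cv2.CHAIN_APPROX_NONE);k=max(cn,key=cv2.contourArea);e2=cv2.minEnclosingCircle(k);print('outer',e2[0][0]+250,e2[0][1]+235,e2[1])
print('zt',zt,'outer',plane(c,e2[0][0]+250,e2[0][1]+235,zt),'bore@bottom?',plane(c,e[0][0]+280,e[0][1]+275,zt),plane(c,e[0][0]+280,e[0][1]+275,zt-.018))
# spindle tip
g=p[105:137,320:352].min(2);t=(g>150).astype(np.uint8);n,l,st,ce=cv2.connectedComponentsWithStats(t);i=1+np.argmax(st[1:,4]);print('tip',ce[i]+[320,105],st[i],deproj(c,336,121,d[121,336]),plane(c,*(ce[i]+[320,105]),.12))
```

```text
(array([   0,    0,    0,    0,    0,   46,  237,  131,  592, 2037,   57,
         30,    5,    0,    0]), array([0.17 , 0.175, 0.18 , 0.185, 0.19 , 0.195, 0.2  , 0.205, 0.21 ,
       0.215, 0.22 , 0.225, 0.23 , 0.235, 0.24 , 0.245]))
plane [ 0.01769167 -0.02893977  0.21391771] 2839
bore ((39.62522888183594, 35.222900390625), (32.95352554321289, 50.719722747802734), 90.3617172241211) [  13   18   54   35 1365]
outer 320.5 314.31481170654297 72.8402099609375
zt 0.21537057292396397 outer [ 0.5908741  -0.20332811  0.21537057] bore@bottom? [ 0.58983708 -0.20178314  0.21537057] [ 0.5934042  -0.21024288  0.19737057]
tip [336.25136612 120.02185792] [  9   8  15  15 183] [ 0.56925097 -0.12841175  0.12205525] [ 0.56921846 -0.12774599  0.12      ]
```

View crop.

Run:
```python
from h import *
S=np.load('pics/w2.npz');w=S['p'][236:390,246:396,::-1]
g=cv2.createCLAHE(4,(2,2)).apply(cv2.cvtColor(w,cv2.COLOR_BGR2GRAY))
cv2.imwrite('pics/crop2.png',cv2.resize(g,None,fx=3.8,fy=3.8,interpolation=2))
```

```text
(no output)
```

View pics/crop2.png

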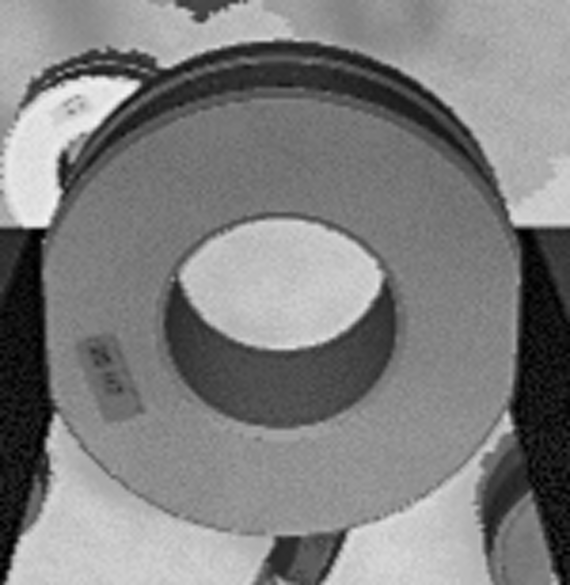

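Run:
```python
from h import *
S=np.load('pics/w2.npz');c=bot.get_calibration('wrist');c['world_from_camera']=S['T']
r=plane(c,319.9,321.5,.2154);s=plane(c,336.25,120.0,.12);print(r,s,(s-r)*100)
# valve end: anything of the gauge base edges? centreline check: base edge midpoints near the front at z=.022
for a in((268,177),(394,177)):print(plane(c,*a,.022))
a,b=plane(c,268,177,.022),plane(c,394,177,.022);print(np.linalg.norm(a-b),np.degrees(np.arctan2(*(b-a)[1::-1])))
yaw=np.arctan2(*(b-a)[1::-1]);print('spindle from base edge',(a+b)/2+.045*np.array([-np.sin(yaw),np.cos(yaw),0]))
```

```text
[ 0.5919067 -0.2063918  0.2154   ] [ 0.56921277 -0.12773504  0.12      ] [-2.26939281  7.86567579 -9.54      ]
[ 0.53498773 -0.19009163  0.022     ]
[ 0.63811259 -0.14648502  0.022     ]
0.11196549694569795 22.921195449974036
spindle from base edge [ 0.56902425 -0.12684147  0.022     ]
```

```bash
python3 -m crank '[-1.1,4,0,0,0,0,4.5, -2.3,7.9,0,0,0,0,4.5, -2.3,7.9,-2,0,0,0,4.5, -2.3,7.9,-5,0,0,0,4.5, -2.3,7.9,-7,0,0,0,4.5, -2.3,7.9,-8.0,0,0,0,4.5, -2.3,7.9,-8.4,0,0,0,4.5, -2.3,7.9,-8.8,0,0,0,4.5, -2.3,7.9,-9.1,0,0,0,4.5, -2.3,7.9,-9.1,0,0,0,4.5]'; python3 -c "
from plant import bot
s=bot.sense();print(s['position'],s['ft_force'],s['wrist_torque'])"
```

```text
t: 6.95
position: [0.57, -0.1258, 0.1136]
tool_rot: [0.552, 0.834, 0.0, 0.0]
ft_force: [-0.4, 0.0, -1.7]
width: 0.0505
finger_force: 52.6
[ 0.56996905 -0.12578454  0.1135622 ] [-0.3615496   0.04196574 -1.73353062] [-0.00361196  0.0374871   0.03298757]
```

```bash
python3 -m crank '[-0.07,-0.18,0,0,0,0,4.5, -0.07,-0.18,0,0,0,0,4.5, -0.07,-0.18,-0.4,0,0,0,4.5, -0.07,-0.18,-0.8,0,0,0,4.5, -0.07,-0.18,-1.2,0,0,0,4.5, -0.07,-0.18,-1.4,0,0,0,4.5, -0.07,-0.18,-1.4,0,0,0,4.5]'; python3 -c "
from plant import bot
s=bot.sense();print(s['position'],s['ft_force'],s['wrist_torque'])"
```

```text
t: 7.82
position: [0.5688, -0.1274, 0.0989]
tool_rot: [0.552, 0.834, -0.0, -0.0]
ft_force: [0.4, 0.7, -1.5]
width: 0.0504
finger_force: 52.7
[ 0.56884992 -0.12744655  0.0989205 ] [ 0.40708615  0.72836798 -1.53461702] [-0.06594034 -0.00126712 -0.03809854]
```

```bash
python3 -m crank '[0,0,-0.3,0,0,0,4.5, 0,0,-0.6,0,0,0,4.5, 0,0,-0.85,0,0,0,4.5, 0,0,-0.85,0,0,0,4.5]'; python3 -c "
from plant import bot
s=bot.sense();print(s['position'],s['ft_force'],s['wrist_torque'])"
```

```text
t: 8.32
position: [0.5691, -0.1276, 0.0911]
tool_rot: [0.552, 0.834, 0.0, 0.0]
ft_force: [-0.6, -0.1, 0.4]
width: 0.0505
finger_force: 52.8
[ 0.56912869 -0.12755772  0.09106113] [-0.55642804 -0.0914976   0.35021967] [0.09219984 0.12386172 0.00995942]
```

```bash
python3 -m crank '[0,0,-0.1,0,0,0,4.5, 0,0,-0.1,0,0,0,6, 0,0,-0.1,0,0,0,8, 0,0,-0.1,0,0,0,8, 0,0,-0.1,0,0,0,8, 0,0,3,0,0,0,8, 0,0,8,0,0,0,8, 0,0,14,0,0,0,8, 0,0,20,0,0,0,8, 0,0,22,0,0,0,8, 0,0,22,0,0,0,8, 0,0,22,0,0,0,8]'
python3 - <<'E'
from h import *
c=bot.get_calibration('wrist');p,d=bot.grab_frame('wrist');print(c['world_from_camera'][:3,3],bot.sense()['position'])
cv2.imwrite('pics/w3.png',p[:,:,::-1]);np.savez('pics/w3.npz',p=p,d=d,T=c['world_from_camera'])
E
```

```text
t: 9.82
position: [0.5688, -0.1275, 0.309]
tool_rot: [0.552, 0.834, -0.0, -0.001]
ft_force: [0.2, -0.0, -0.3]
width: 0.0802
finger_force: 0.0
[ 0.54062187 -0.06120241  0.45246102] [ 0.56850705 -0.1273513   0.30845158]
```

View pics/w3.png

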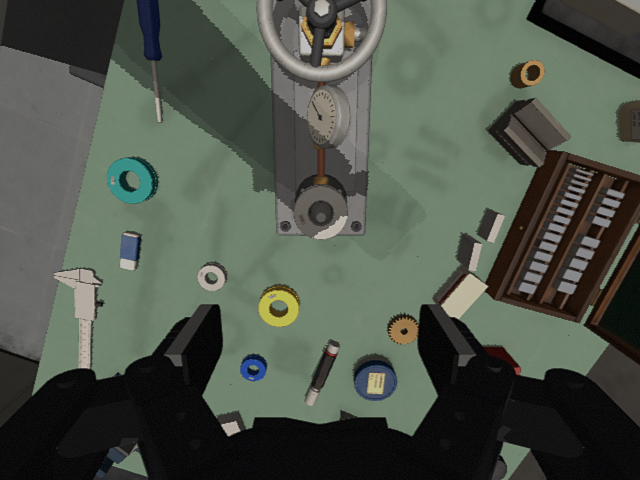

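The ring is on the spindle at (321,208), and the wheel is at the top edge at (321,12). I'll shift the camera over the valve and check the ring's seat by depth.

```bash
python3 -m crank '[-2,4.4,-1,0,0,0,6, -3.8,8.8,-3,0,0,0,5, -3.8,8.8,-3,0,0,0,4.5, -3.8,8.8,-3,0,0,0,4.5, -3.8,8.8,-3,0,0,0,4.5]'
python3 - <<'E'
from h import *
S=np.load('pics/w3.npz');c=bot.get_calibration('wrist');c['world_from_camera']=S['T']
Z=lambda u,v:round(float(deproj(c,u,v,S['d'][v,u])[2]),4)
print('ring top z',[Z(*a) for a in((303,208),(340,208),(321,190),(321,226),(307,195))],'tip',Z(321,211))
c=bot.get_calibration('wrist');p,d=bot.grab_frame('wrist');print(bot.sense()['position'])
cv2.imwrite('pics/w4.png',p[:,:,::-1]);np.savez('pics/w4.npz',p=p,d=d,T=c['world_from_camera'])
E
```

```text
t: 10.5
position: [0.5317, -0.0405, 0.2811]
tool_rot: [0.552, 0.834, 0.0, 0.0]
ft_force: [-0.8, -0.6, -0.8]
width: 0.0448
finger_force: 0.0
ring top z [0.1014, 0.1034, 0.103, 0.1014, 0.1012] tip 0.1174
[ 0.53185195 -0.04055522  0.2812711 ]
```

View pics/w4.png

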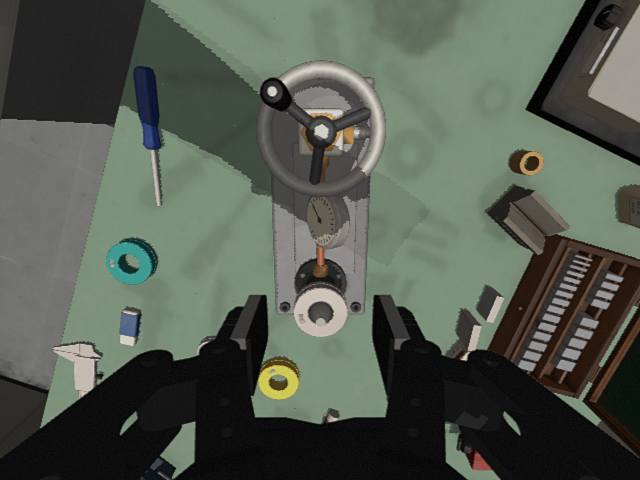

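The ring top reads 0.101–0.103 m (0.102 expected), so it is seated. In this view the handle's top is at about (274,92) and the hub at (321,131), with the rim centre at about (321,127).

Run:
```python
from h import *
S=np.load('pics/w4.npz');c=bot.get_calibration('wrist');c['world_from_camera']=S['T'];p,d=S['p'],S['d']
v,u=np.mgrid[50:205,250:395];u,v=u.ravel(),v.ravel()
P=np.array([deproj(c,x,y,d[y,x]) for x,y in zip(u,v)])
m=(P[:,2]>.164)&(P[:,2]<.182)&(u<300)
print('handle top px',u[m].mean(),v[m].mean(),m.sum(),P[m].mean(0),np.median(P[m,2]))
h=plane(c,u[m].mean(),v[m].mean(),.1727)
hub=(abs(u-321)<14)&(abs(v-131)<14);print('hub z',np.percentile(P[hub,2],[50,90,98]))
# rim: depth points near wheel height, fit circle
r=(P[:,2]>.112)&(P[:,2]<.128);q=P[r,:2]
from scipy.optimize import least_squares
c0=np.array([.5035,.029]);k=np.abs(np.linalg.norm(q-c0,axis=1)-.049)<.010;q=q[k]
f=least_squares(lambda s:np.linalg.norm(q-s[:2],axis=1)-s[2],[*c0,.048],loss='soft_l1',f_scale=.002).x;print('rim',f,k.sum(),np.median(P[r,2][k]))
print('handle',h,'from rim',h[:2]-f[:2],np.linalg.norm(h[:2]-f[:2]),np.degrees(np.arctan2(*(h[:2]-f[:2])[::-1])))
t=p[290:345,290:350]
sp=np.array([.5692,-.1277]);w=f[:2]-sp;print('spindle-valve',np.linalg.norm(w),'yaw',np.degrees(np.arctan2(-w[0],w[1])))
print(bot.sense()['position'],(h-bot.sense()['position'])*100)
```

```text
handle top px 273.0203442879499 92.1001564945227 639 [0.46519591 0.0389039  0.17128781] 0.17194671213845691
hub z [0.12127256 0.12652591 0.12738059]
rim [0.50304292 0.02887438 0.04597139] 5538 0.12026448382902483
handle [0.46538931 0.0388574  0.1727    ] from rim [-0.03765361  0.00998302] 0.03895452388545033 165.15092901177
spindle-valve 0.1699773427866304 yaw 22.905426316517538
[ 0.53185195 -0.04055522  0.2812711 ] [ -6.64626449   7.94126262 -10.85710981]
```

```bash
python3 -m crank '[-3.4,4,0,0,0,0,4.5, -6.7,7.95,0,0,0,0,4.5, -6.7,7.95,0,0,0,0,4.5, -6.7,7.95,-5,0,0,0,4.5, -6.7,7.95,-9,0,0,0,4.5, -6.7,7.95,-12,0,0,0,4.5, -6.7,7.95,-14.1,0,0,0,4.5, -6.7,7.95,-14.1,0,0,0,4.5]'
```

```text
t: 11.55
position: [0.4636, 0.0389, 0.1381]
tool_rot: [0.552, 0.834, -0.001, -0.001]
ft_force: [0.1, -0.8, 0.7]
width: 0.045
finger_force: 0.0
```

```bash
python3 -m crank '[0.1,0,0.15,0,0,0,4.5, 0.1,0,0.15,0,0,0,1, 0.1,0,0.15,0,0,0,1, 0.1,0,0.15,0,0,0,1, 0.1,0,0.15,0,0,0,1, 0.1,0,0.15,0,0,0,1]' 50
python3 - <<'E'
import numpy as np
from plant import bot
s=bot.sense();print(s['position'],s['ft_force'])
# clockwise circle rows from 165.2 deg about axis: shifts in cm
a0=165.2
for k in range(1,18):
    a=np.radians(a0-20*k);print(k,np.round(4*(np.cos(a)-np.cos(np.radians(a0))),2),np.round(4*(np.sin(a)-np.sin(np.radians(a0))),2),round(-0.3*20*k/360,2))
E
```

```text
t: 12.3
position: [0.4655, 0.04, 0.1428]
tool_rot: [0.552, 0.834, 0.0, 0.001]
ft_force: [-2.8, 0.2, 5.3]
width: 0.0154
finger_force: 48.7
[0.46548052 0.03995329 0.14277604] [-2.75643904  0.15741169  5.25403499]
1 0.58 1.26 -0.02
2 1.56 2.25 -0.03
3 2.82 2.84 -0.05
4 4.2 2.96 -0.07
5 5.55 2.61 -0.08
6 6.69 1.82 -0.1
7 7.49 0.68 -0.12
8 7.85 -0.66 -0.13
9 7.73 -2.04 -0.15
10 7.15 -3.3 -0.17
11 6.17 -4.29 -0.18
12 4.92 -4.88 -0.2
13 3.53 -5.01 -0.22
14 2.19 -4.65 -0.23
15 1.05 -3.86 -0.25
16 0.25 -2.72 -0.27
17 -0.12 -1.38 -0.28
```

```bash
python3 -m crank '[0,0,0.2,0,0,0,1, 0.58,1.26,0.18,0,0,0,1, 1.56,2.25,0.17,0,0,0,1, 2.82,2.84,0.15,0,0,0,1, 4.2,2.96,0.13,0,0,0,1, 5.55,2.61,0.12,0,0,0,1, 6.69,1.82,0.1,0,0,0,1, 7.49,0.68,0.08,0,0,0,1, 7.85,-0.66,0.07,0,0,0,1, 7.73,-2.04,0.05,0,0,0,1, 7.15,-3.3,0.03,0,0,0,1, 6.17,-4.29,0.02,0,0,0,1, 4.92,-4.88,0,0,0,0,1, 3.53,-5.01,-0.02,0,0,0,1, 2.19,-4.65,-0.03,0,0,0,1, 1.05,-3.86,-0.05,0,0,0,1, 1.05,-3.86,-0.05,0,0,0,1]'
python3 - <<'E'
import numpy as np
from plant import bot
s=bot.sense();p=s['position'];w=p[:2]-[.503,.0289];print(p,s['ft_force'],s['width'],np.linalg.norm(w),np.degrees(np.arctan2(w[1],w[0])))
E
```

```text
t: 14.42
position: [0.4731, 0.0027, 0.1406]
tool_rot: [0.551, 0.835, -0.0, -0.002]
ft_force: [-3.9, -0.3, 0.3]
width: 0.0156
finger_force: 49.5
[0.47310117 0.00274347 0.14063314] [-3.88553074 -0.33011889  0.26885029] 0.015571485771610067 0.039725361137822775 -138.8194429113594
```

```bash
cat > st.py <<'E'
import numpy as np
from plant import bot
s=bot.sense();p=s['position'];w=p[:2]-[.503,.0289];print(p,s['ft_force'],s['width'],np.linalg.norm(w),np.degrees(np.arctan2(w[1],w[0]))%360)
E
python3 -m crank '[-0.54,0.66,-0.01,0,0,0,1, -0.87,1.28,-0.02,0,0,0,1, -1.02,1.65,-0.02,0,0,0,1, -1.02,1.65,-0.02,0,0,0,1]'; python3 st.py; python3 -m crank '[-0.16,0.37,0,0,0,0,1, -0.16,0.37,0,0,0,0,1, -0.16,0.37,0,0,0,0,1]'; python3 st.py
```

```text
t: 14.92
position: [0.4665, 0.0144, 0.1407]
tool_rot: [0.552, 0.834, -0.003, 0.003]
ft_force: [1.1, -11.2, -3.4]
width: 0.016
finger_force: 49.2
[0.46649063 0.01443218 0.1406781 ] [  1.10224069 -11.15880887  -3.35805984] 0.016011681507878003 0.03927151807598136 201.6172782395688
t: 15.3
position: [0.4662, 0.0155, 0.1408]
tool_rot: [0.553, 0.833, -0.005, 0.006]
ft_force: [4.3, -16.8, -4.1]
width: 0.0158
finger_force: 49.0
[0.46615564 0.01545596 0.14075831] [  4.25953947 -16.78585982  -4.08885795] 0.015829519970195993 0.03922051543538672 200.04638057275375
```

On the stop: about 17 N tangential and the handle at about 201°. Now the rows for one counter-clockwise turn.

Run:
```python
import numpy as np
b=np.radians(202.9)
for o in((.31,-.74),(0,0)):
    print(', '.join(f"{o[0]+4*(np.cos(a)-np.cos(b)):.2f},{o[1]+4*(np.sin(a)-np.sin(b)):.2f},{.015*k:.2f},0,0,0,1" for k in range(1,21) for a in [b+np.radians(18*k)]))
```

```text
0.97,-1.80,0.01,0,0,0,1, 1.93,-2.61,0.03,0,0,0,1, 3.09,-3.08,0.04,0,0,0,1, 4.34,-3.17,0.06,0,0,0,1, 5.55,-2.87,0.07,0,0,0,1, 6.61,-2.21,0.09,0,0,0,1, 7.42,-1.25,0.10,0,0,0,1, 7.89,-0.09,0.12,0,0,0,1, 7.98,1.16,0.14,0,0,0,1, 7.68,2.37,0.15,0,0,0,1, 7.02,3.44,0.16,0,0,0,1, 6.06,4.24,0.18,0,0,0,1, 4.90,4.71,0.20,0,0,0,1, 3.65,4.80,0.21,0,0,0,1, 2.44,4.50,0.22,0,0,0,1, 1.38,3.84,0.24,0,0,0,1, 0.57,2.88,0.26,0,0,0,1, 0.10,1.72,0.27,0,0,0,1, 0.01,0.47,0.28,0,0,0,1, 0.31,-0.74,0.30,0,0,0,1
0.66,-1.06,0.01,0,0,0,1, 1.62,-1.87,0.03,0,0,0,1, 2.78,-2.34,0.04,0,0,0,1, 4.03,-2.43,0.06,0,0,0,1, 5.24,-2.13,0.07,0,0,0,1, 6.30,-1.47,0.09,0,0,0,1, 7.11,-0.51,0.10,0,0,0,1, 7.58,0.65,0.12,0,0,0,1, 7.67,1.90,0.14,0,0,0,1, 7.37,3.11,0.15,0,0,0,1, 6.71,4.18,0.16,0,0,0,1, 5.75,4.98,0.18,0,0,0,1, 4.59,5.45,0.20,0,0,0,1, 3.34,5.54,0.21,0,0,0,1, 2.13,5.24,0.22,0,0,0,1, 1.07,4.58,0.24,0,0,0,1, 0.26,3.62,0.26,0,0,0,1, -0.21,2.46,0.27,0,0,0,1, -0.30,1.21,0.28,0,0,0,1, -0.00,0.00,0.30,0,0,0,1
```

```bash
python3 -m crank '[0.97,-1.80,0.01,0,0,0,1, 1.93,-2.61,0.03,0,0,0,1, 3.09,-3.08,0.04,0,0,0,1, 4.34,-3.17,0.06,0,0,0,1, 5.55,-2.87,0.07,0,0,0,1, 6.61,-2.21,0.09,0,0,0,1, 7.42,-1.25,0.10,0,0,0,1, 7.89,-0.09,0.12,0,0,0,1, 7.98,1.16,0.14,0,0,0,1, 7.68,2.37,0.15,0,0,0,1, 7.02,3.44,0.16,0,0,0,1, 6.06,4.24,0.18,0,0,0,1, 4.90,4.71,0.20,0,0,0,1, 3.65,4.80,0.21,0,0,0,1, 2.44,4.50,0.22,0,0,0,1, 1.38,3.84,0.24,0,0,0,1, 0.57,2.88,0.26,0,0,0,1, 0.10,1.72,0.27,0,0,0,1, 0.01,0.47,0.28,0,0,0,1, 0.31,-0.74,0.30,0,0,0,1]'; python3 st.py
```

```text
t: 17.8
position: [0.4661, 0.0145, 0.1435]
tool_rot: [0.551, 0.834, 0.001, -0.001]
ft_force: [1.1, 3.6, -4.1]
width: 0.0155
finger_force: 49.4
[0.46612859 0.0145372  0.14353536] [ 1.07966448  3.60987203 -4.06113377] 0.015529933988481263 0.039570070591508036 201.28277864192904
```

```bash
python3 -m crank '[0.66,-1.06,-0.05,0,0,0,1, 1.62,-1.87,-0.07,0,0,0,1, 2.78,-2.34,-0.06,0,0,0,1, 4.03,-2.43,-0.04,0,0,0,1, 5.24,-2.13,-0.03,0,0,0,1, 6.30,-1.47,-0.01,0,0,0,1, 7.11,-0.51,0,0,0,0,1, 7.58,0.65,0.02,0,0,0,1, 7.67,1.90,0.04,0,0,0,1, 7.37,3.11,0.05,0,0,0,1, 6.71,4.18,0.06,0,0,0,1, 5.75,4.98,0.08,0,0,0,1, 4.59,5.45,0.10,0,0,0,1, 3.34,5.54,0.11,0,0,0,1, 2.13,5.24,0.12,0,0,0,1, 1.07,4.58,0.14,0,0,0,1, 0.26,3.62,0.16,0,0,0,1, -0.21,2.46,0.17,0,0,0,1, -0.30,1.21,0.18,0,0,0,1, 0,0,0.20,0,0,0,1]'; python3 st.py;  python3 -m crank '[0,0,0,0,0,0,1, 0,0,0,0,0,0,1]'; python3 st.py
python3 - <<'E'
from h import *
c=bot.get_calibration('wrist');p,d=bot.grab_frame('wrist')
cv2.imwrite('pics/w5.png',p[:,:,::-1]);np.savez('pics/w5.npz',p=p,d=d,T=c['world_from_camera'])
E
```

```text
t: 20.3
position: [0.4659, 0.0145, 0.1461]
tool_rot: [0.551, 0.834, 0.001, -0.001]
ft_force: [1.0, 2.3, 5.6]
width: 0.0155
finger_force: 50.5
[0.46591886 0.01450891 0.14606435] [0.98210812 2.26282284 5.62776943] 0.015488144834339742 0.039775801987224926 201.21109228695283
t: 20.55
position: [0.4665, 0.0131, 0.1461]
tool_rot: [0.552, 0.834, -0.001, -0.0]
ft_force: [0.0, -1.4, 6.9]
width: 0.0156
finger_force: 50.4
[0.46651347 0.01310541 0.14609409] [ 0.01715743 -1.44635872  6.94755245] 0.015558140981066152 0.03975846949864889 203.4072179096084
```

View pics/w5.png

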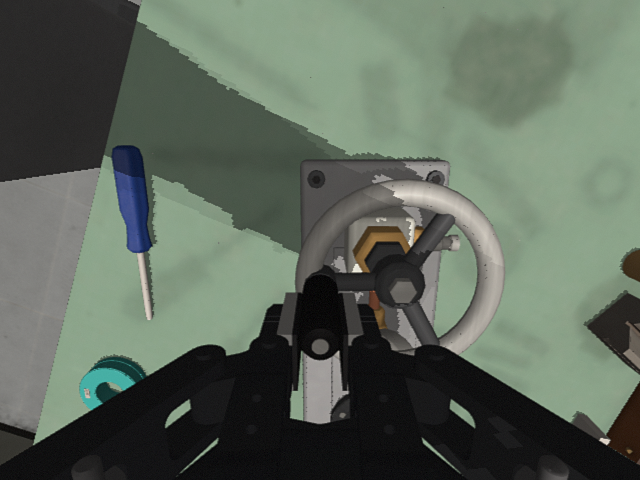

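The jaws hold the handle at (320,340), and the handle's spoke runs level to the hub at (402,285), along the gauge's -x. The other two spokes, at (437,235) and (420,325), give an independent angle check.

```bash
python3 - <<'E'
from h import *
S=np.load('pics/w5.npz');c=bot.get_calibration('wrist');c['world_from_camera']=S['T'];d=S['d']
v,u=np.mgrid[170:370:1,290:515:1];u,v=u.ravel(),v.ravel()
P=np.array([deproj(c,x,y,d[y,x]) for x,y in zip(u,v)])
W=np.array([.503,.0289])
q=P[:,:2]-W;r=np.linalg.norm(q,axis=1)
k=(P[:,2]>.112)&(P[:,2]<.135)&(abs(r-.048)<.008)&(u>370)
from scipy.optimize import least_squares
f=least_squares(lambda s:np.linalg.norm(P[k,:2]-s[:2],axis=1)-s[2],[*W,.048],loss='soft_l1',f_scale=.002).x;print('rim',f,np.median(P[k,2]))
for C in (W,f[:2]):
  q=P[:,:2]-C;r=np.linalg.norm(q,axis=1);a=np.degrees(np.arctan2(q[:,1],q[:,0]))%360
  m=(r>.018)&(r<.036)&(P[:,2]>.108)&(P[:,2]<.14)&(u>355)
  for g in(82.9,322.9):
    z=m&(abs((a-g+180)%360-180)<25);print(g,z.sum(),np.median(a[z]),a[z].mean(),np.median(P[z,2]))
E
python3 st.py
```

```text
rim [0.50195978 0.03109599 0.04480516] 0.12350384706619791
82.9 748 85.72610991868909 84.99914266871707 0.12100531582171271
322.9 587 322.05929529227615 322.0303353575406 0.12099415822242754
82.9 753 82.82823703109227 82.04290315016965 0.1212025996350192
322.9 589 319.63063205124973 319.60618373539506 0.12081750764067273
[0.46651206 0.01310088 0.14610622] [ 1.12738416 -0.63257603  5.18948603] 0.015102183503507723 0.03976156959347517 203.4124041232436
```

```bash
python3 -c "
from plant import bot
print(bot.job_done())"
```

```text
the job is handed in; nothing more can be done
None
```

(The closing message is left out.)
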